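# Set out the length bars in their stand

### The arm

A 6-joint arm with a two-finger parallel gripper is mounted at the origin on a cart in front of the work surface, level with it; the furniture and walls round the work are solid. World frame = base frame: x ahead of the robot, y to its left, z up, the work surface at z = 0. Lengths are in mm, angles in rad, forces in N, time in s.
With the tool pointing down it reaches from about 300 to 775 mm from the base axis. Payload 14.6 kg.
Tool frame: the origin (TCP) lies between the finger pads; the fingertips stand 25 mm ahead of it and the grasp point (between the pads) lies 6 mm ahead of it; z points along the fingers, y is the line along which they close (so a half turn about z gives the same grasp; the last joint's range is limited). The gripper opens to 94 mm and grips with 3 to 60 N. Pads are 16 mm wide; open, the fingers measure 119 mm over their backs; the gripper's body (75 mm by 177 mm) begins 78 mm behind the grasp point.
Start: joints at [1.134, 0.3, 1.521, -0, 1.321, -0.067], TCP at [198.783, 512.811, 230.446] pointing down, gripper open.
Joint ranges: [-3.03, 3.03], [-0.79, 2.21], [0.23, 2.52], [-1.04, 4.18], [0, 3.07], [-2.55, 2.55]. Speed limits (rad/s): [2.22, 2.22, 2.57, 3.14, 3.14, 3.14].

### API

Orientations are given as [roll, pitch, yaw] about the fixed x, y, z axes, in that order (R = Rz(yaw) Ry(pitch) Rx(roll)).
In Python, from cell import manip gives the robot as it stands. The module is installed in compiled form; this text tells all that it offers.
- The arm moves only by the tool step_arm, never from a script. Its argument "series" is one flat list of numbers, 5 for each row, row after row: the shift along the world's x, y, z in mm, then the turn about the world's z in rad, then the closure, from 0 (fully open) to 1 (shut). In form: [dx, dy, dz, spin, jaw, dx, dy, dz, spin, jaw, ...]. A call has 1 to 20 rows; each row shifts and turns the commanded pose from where the row before left it; what a row does not reach is not made up. A row lasts 1/8 s, in which the tool goes at most 62.5 mm and 10.7 degrees, less where a joint would pass 70% of its speed; a pose out of reach is approached as far as the arm can. A call is refused whole if a number of a shift passes 62.5 or a number of a turn 0.188, either way. A call with a gripper value outside its range is refused whole. The fingers move at their own pace and stop on an object; "squeeze" is the grip in N (left out, the last holds). Time passes only in rows, so rows that do not move let the fingers close. It gives the time, the measured TCP pose, the force, the opening and the grip force at its end, in the units of the state.
- manip.read_state(): the state, without advancing time (a new reading comes with each control period).
- manip.camera(name): name is "scene" or "top" or "wrist"; returns (picture, depth): 420x560x3 uint8, blue, green, red; 420x560 float32, mm along the optical axis (not along the pixel's ray), 0 where there is no reading.
- manip.camera_info(name): a dict with "fovy" (degrees; the focal length in pixels is half the picture's height over the tangent of half this angle, whatever the lens; pixels are square), "cx", "cy" (the principal point, pixels), "eye" and "orientation" of the camera in the world. Camera axes: x right, y down, z forward; pixel columns grow to the right and rows downward; lengths in mm; the calibration is good to about 2 mm. A picture is of the moment at which its call begins: read the wrist's pose just before it. camera_info takes no time and is no camera call; for the wrist camera it gives the pose at the moment of the call.
- manip.sign_off(): hands the job in; it is judged then, once.
The state is a dict: "clock": time; "joints": joint angles; "qd": joint speeds; "effort": joint torques, N m; "eef_pos": TCP position; "eef_rot": TCP orientation; "wrist_force": force on the tool from outside, world axes, zero at the start; "moment": the same for the moment, N m; "finger_gap": finger opening in mm; "finger_force": force on a finger pad.
Only numpy, scipy, OpenCV 4.12 (cv2) and the standard library are available. Lean on these libraries where they do the work, as an engineer would, in place of code of your own. Each camera call takes 0.05 s, during which the arm holds its last target. There are 200 camera calls.

### The job

Get the length bars out to settle for measuring: turn both brass buttons of the blue stand fully aside, lift the cover plate out by its handle and lay it flat on the free table, handle up. Then stand every steel length bar upright in a pocket of the stand, one to a pocket and right down on the pocket's floor, without disturbing the other things on the table.

Things in the scene. Friction and masses are not known exactly. Their poses are not given: they have to be found in the camera images.
- stand: blue stand fixed to the table, 84 mm deep (x) by 312 mm long (y), block 54 mm high with a grey lip 6 mm higher round the cover's seat; origin at the centre of its underside on the table, z up, x pointing away from the robot, y along the row of four pockets. Nothing tall stands between it and the robot
- pocket1 (a point): centre of the mouth of pocket 1, 54 mm above the table. The pocket is a rectangle 31 mm along the stand's x and 23 mm along its y, 46 mm deep (floor 8 mm above the table); pockets are 64 mm apart along the stand's y, pocket 1 at the -y end. Hidden below the cover at first. A bar standing in it has its 26 mm depth along the stand's x, its centre about 70 mm and its top 133 mm above the table
- pocket2 (a point): centre of the mouth of pocket 2, 54 mm above the table. The pocket is a rectangle 31 mm along the stand's x and 23 mm along its y, 46 mm deep (floor 8 mm above the table); pockets are 64 mm apart along the stand's y, pocket 1 at the -y end. Hidden below the cover at first. A bar standing in it has its 26 mm depth along the stand's x, its centre about 70 mm and its top 133 mm above the table
- pocket3 (a point): centre of the mouth of pocket 3, 54 mm above the table. The pocket is a rectangle 31 mm along the stand's x and 23 mm along its y, 46 mm deep (floor 8 mm above the table); pockets are 64 mm apart along the stand's y, pocket 1 at the -y end. Hidden below the cover at first. A bar standing in it has its 26 mm depth along the stand's x, its centre about 70 mm and its top 133 mm above the table
- pocket4 (a point): centre of the mouth of pocket 4, 54 mm above the table. The pocket is a rectangle 31 mm along the stand's x and 23 mm along its y, 46 mm deep (floor 8 mm above the table); pockets are 64 mm apart along the stand's y, pocket 1 at the -y end. Hidden below the cover at first. A bar standing in it has its 26 mm depth along the stand's x, its centre about 70 mm and its top 133 mm above the table
- button_left (a joint): brass turn button at the +y end of the stand, value in rad: near 0 its tongue lies over the cover's edge and holds the cover down; it turns anticlockwise seen from above up to a stop at 1.57 (tongue along the end, cover free; it must be past about 1.2). Light friction, stays where it is left
- button_left_wing (a point): centre of the upright thumb wing of that button, on its pivot axis: wing 10 mm thick (this point's x axis), 34 mm long (y axis), 24 mm high, its top 12 mm above this point and 92 mm above the table; z is up. Grip the wing across its thickness and twist
- button_right (a joint): brass turn button at the -y end of the stand, value in rad: near 0 its tongue lies over the cover's edge and holds the cover down; it turns anticlockwise seen from above up to a stop at 1.57 (tongue along the end, cover free; it must be past about 1.2). Light friction, stays where it is left
- button_right_wing (a point): centre of the upright thumb wing of that button, on its pivot axis: wing 10 mm thick (this point's x axis), 34 mm long (y axis), 24 mm high, its top 12 mm above this point and 92 mm above the table; z is up. Grip the wing across its thickness and twist
- cover_handle (a point): centre of the black handle bar of the loose aluminium cover plate. Plate 60 (x) x 244 (y) x 5 mm, 0.25 kg, in the stand's seat with 2 mm play, its underside 54 mm above the table (lift 10 mm straight up to clear the lip). Handle bar 12 mm wide (x), 80 mm long (y), 10 mm high on two legs 10 mm thick, 70 mm apart; this point lies 28 mm above the plate's underside (so 82 mm above the table in the stand, 28 mm when laid on the table), 5 mm below the top of the bar
- cover: the same cover plate; origin at the centre of its underside
- bar1_mid (a point): lapped steel length bar, 18 x 125 x 26 mm, about 0.46 kg, one of three or four alike; this point is its centre. Its y axis runs along the 125 mm length, x across the 18 mm width, z across the 26 mm depth. It starts lying on the table in front of the robot to its right, 18 mm wide and 26 mm high, about 13 mm from table to centre, pointing roughly away from the robot. None when this bar is absent
- bar2_mid (a point): lapped steel length bar, 18 x 125 x 26 mm, about 0.46 kg, one of three or four alike; this point is its centre. Its y axis runs along the 125 mm length, x across the 18 mm width, z across the 26 mm depth. It starts lying on the table in front of the robot to its right, 18 mm wide and 26 mm high, about 13 mm from table to centre, pointing roughly away from the robot. None when this bar is absent
- bar3_mid (a point): lapped steel length bar, 18 x 125 x 26 mm, about 0.46 kg, one of three or four alike; this point is its centre. Its y axis runs along the 125 mm length, x across the 18 mm width, z across the 26 mm depth. It starts lying on the table in front of the robot to its right, 18 mm wide and 26 mm high, about 13 mm from table to centre, pointing roughly away from the robot. None when this bar is absent
- bar4_mid (a point): lapped steel length bar, 18 x 125 x 26 mm, about 0.46 kg, one of three or four alike; this point is its centre. Its y axis runs along the 125 mm length, x across the 18 mm width, z across the 26 mm depth. It starts lying on the table in front of the robot to its right, 18 mm wide and 26 mm high, about 13 mm from table to centre, pointing roughly away from the robot. None when this bar is absent
- bar1: the same bar as bar1_mid; origin at the centre of its 18 x 125 mm underside, 13 mm below the centre along its z
- bar2: the same bar as bar2_mid; origin at the centre of its 18 x 125 mm underside, 13 mm below the centre along its z
- bar3: the same bar as bar3_mid; origin at the centre of its 18 x 125 mm underside, 13 mm below the centre along its z
- bar4: the same bar as bar4_mid; origin at the centre of its 18 x 125 mm underside, 13 mm below the centre along its z
- v_block: steel V-block 40x42x34 mm, bystander in front of the stand, to the left; leave alone
- loupe: black loupe 33 mm wide, 32 mm high, bystander near the front edge; leave alone
Not all that is in view belongs to the job. Leave any red look-alike of the bar3 alone.

How it is judged:
By the outcome, as a careful person would: the job done as asked, in the order asked, and still so for the second after the job is handed in, with the robot touching nothing.
Of bar1, bar2, bar3, bar4 only 3 to 4 are there at a start; the rules pass over those that are not, and their reading is None.
At some moment in a run one of bar1, bar2, bar3, bar4 may be knocked a few centimetres aside while the robot is not near it.
It also fails if it takes over 210 s, if anything falls off the work surface, if the arm or the gripper's body presses on something with over 40 N, if the wrist force passes 120 N, or if a joint passes its speed limit or range.

## Working session

There is one attempt and no reset: what is moved stays moved. The work goes in short steps, Python scripts to look and compute and a tool call to move; the robot and the scene stay as the last step left them, time stands still between calls to the robot, and variables do not carry over. Pictures are saved under pics/ and viewed, at most 14 in all, crops included, and the job is handed in when it is done.

Besides the shell and the picture viewer there is one more tool, called after "Request:" by a JSON object that holds its "fn" and its "kwargs", one argument or row to a line. step_arm: Moves the arm, as the interface text tells. Its arguments: {"type":"object","properties":{"series":{"type":"array"},"squeeze":{"type":"number"}},"required":["series"]}

```bash
mkdir -p pics; cat > h.py <<'E'
import numpy as np, cv2
from cell import manip
from scipy.spatial.transform import Rotation as R
def rot(o):
    o=np.array(o,float)
    return o if o.shape==(3,3) else (R.from_euler('xyz',o).as_matrix() if o.size==3 else R.from_quat(o).as_matrix())
def cam(n):
    i=manip.camera_info(n); p,d=manip.camera(n)
    f=p.shape[0]/2/np.tan(np.radians(i['fovy'])/2)
    v,u=np.mgrid[:p.shape[0],:p.shape[1]]
    c=np.stack([(u-i['cx'])/f*d,(v-i['cy'])/f*d,d],-1)
    w=c@rot(i['orientation']).T+np.array(i['eye'])
    w[d<=0]=np.nan
    return p,d,w
E
python3 - <<'E'
from h import *
print(manip.read_state())
for n in ['top','scene','wrist']:
    print(n,manip.camera_info(n)); p,d,w=cam(n); cv2.imwrite(f'pics/{n}0.png',p); np.save(f'{n}0.npy',w)
E
```

```text
{'clock': 0.0, 'joints': array([ 1.13440363e+00,  3.00438167e-01,  1.52161342e+00, -7.70872772e-06,
        1.32070226e+00, -6.66031206e-02]), 'qd': array([ 7.97148305e-04,  1.21180604e-03,  6.79763859e-04, -4.40427991e-04,
        7.92483683e-04, -7.71704595e-05]), 'effort': array([-9.05595675e-05, -5.31807411e+01, -3.52734840e+01,  7.07485923e-02,
        2.43849086e-02, -1.08827867e-04]), 'eef_pos': array([198.68157582, 512.59427397, 229.89070284]), 'eef_rot': array([-3.14043354e+00, -6.98315471e-05,  2.77180495e+00]), 'wrist_force': array([ 0.25262337, -0.19885395,  0.04981839]), 'moment': array([-0.01467078, -0.02698588,  0.00393643]), 'finger_force': 0.0, 'finger_gap': 94.04368068422562}
top {'fovy': 44.77936141638135, 'cx': 277.2752887829846, 'cy': 209.17735553752857, 'eye': array([ 289.53150467,   54.41051065, 1381.1555514 ]), 'orientation': array([-2.95631428, -0.00352932, -1.57818791])}
scene {'fovy': 54.11971487419106, 'cx': 275.3895027424597, 'cy': 207.9264277355259, 'eye': array([  66.78016918, -854.76346189,  548.62059648]), 'orientation': array([-2.01304628e+00, -1.98211178e-03, -4.73351787e-01])}
wrist {'fovy': 58.795007920796095, 'cx': 270.90191200624474, 'cy': 213.7331423373424, 'eye': array([123.15747738, 542.62788129, 383.21039972]), 'orientation': array([2.85718471e+00, 3.68178196e-05, 1.20030129e+00])}
```

View pics/top0.png

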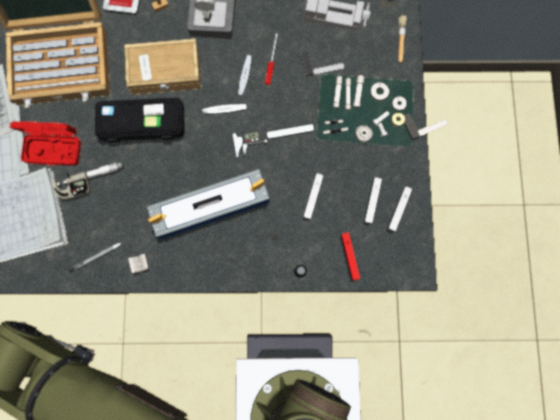

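View pics/scene0.png

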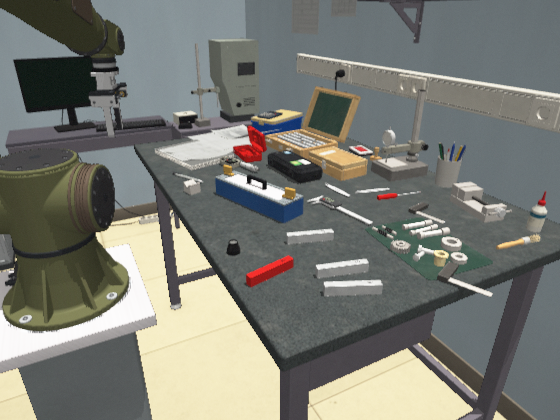

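Top view: three steel bars at (313,196), (373,200) and (400,208), so one bar is absent. Things that could be mistaken for a bar:
- red bar at (350,256), which is the decoy
- small pins on the mat at (338–360,92)
- scribers at (245,75) and (224,108)
- rod at (328,69)

By the description I choose the three 125 mm bars. The stand is at (208,204), its orange buttons at (156,217) and (258,182), the V-block at (138,263) and the loupe at (300,270).

```bash
cat >> h.py <<'E'
def rect(pts):
    (c,s,a)=cv2.minAreaRect(pts.astype(np.float32)); 
    b=cv2.boxPoints((c,s,a)); e=[b[1]-b[0],b[2]-b[1]]; L=max(e,key=np.linalg.norm)
    return np.round(c,1),np.round(sorted(s),1),round(float(np.arctan2(L[1],L[0]))%np.pi,3)
def comps(mask,w,amin=60):
    n,l,st,_=cv2.connectedComponentsWithStats(mask.astype(np.uint8),connectivity=4)
    for k in range(1,n):
        if st[k,4]>=amin:
            m=l==k; P=w[m]; yield m,P
E
python3 - <<'E'
from h import *
p=cv2.imread('pics/top0.png'); w=np.load('top0.npy'); z=w[...,2]
hsv=cv2.cvtColor(p,cv2.COLOR_BGR2HSV); roi=np.zeros(z.shape,bool); roi[150:292,60:430]=1
print('table z',np.nanmedian(z[225:285,180:280]))
for nm,m in [('z18-40',(z>17)&(z<45)),('z52+',(z>48)&(z<110)),('plate/bar white',(p.min(2)>190)),('orange',(hsv[...,1]>140)&(hsv[...,0]>8)&(hsv[...,0]<30)),('blacktop',(z>78)&(p.max(2)<60))]:
    print(nm)
    for mm,P in comps(m&roi,w,15):
        ys,xs=np.nonzero(mm); print(' px',int(xs.mean()),int(ys.mean()),mm.sum(),rect(P[:,:2]),'z',np.round(np.percentile(P[:,2],[5,50,95]),1),'mean',P.mean(0).round(1), 'col',p[mm].mean(0).round())
c=p[150:292,130:430]; cv2.imwrite('pics/c0.png',cv2.resize(c,None,fx=2.6,fy=2.6,interpolation=cv2.INTER_CUBIC))
E
```

```text
table z -0.10279670944532882
z18-40
 px 68 157 227 (array([693.1, 621.4]), array([41.2, 52.8]), 1.611) z [18.  23.7 31.6] mean [693.4 621.4  24. ] col [ 30.  31. 173.]
 px 82 181 678 (array([628.1, 562.9]), array([ 70.1, 171.6]), 1.809) z [17.9 23.4 28.9] mean [623.9 579.6  23.3] col [121. 128. 130.]
 px 313 196 298 (array([580.1, -50.5]), array([ 18. , 125.5]), 2.843) z [20.9 25.8 30.7] mean [579.2 -50.2  25.7] col [229. 230. 230.]
 px 372 200 319 (array([ 567.1, -212.9]), array([ 18.7, 124.3]), 2.887) z [20.4 26.2 30.6] mean [ 566.5 -212.3   26. ] col [225. 226. 226.]
 px 399 208 326 (array([ 543.5, -285.3]), array([ 18.5, 125.3]), 2.725) z [19.6 26.  31. ] mean [ 543.  -284.6   25.8] col [223. 224. 224.]
 px 251 206 80 (array([549.8, 119.8]), array([  2.3, 105.5]), 1.902) z [19.  31.7 44. ] mean [550.8 117.4  31.3] col [52. 36. 25.]
 px 193 226 148 (array([499.5, 268.7]), array([  2.9, 201.9]), 1.894) z [18.9 30.  43. ] mean [498.2 272.4  30.6] col [51. 33. 22.]
 px 60 236 42 (array([477. , 627.4]), array([ 7.9, 45.5]), 0.124) z [17.3 23.  34.8] mean [473.9 627.4  24.4] col [152. 
[... 1169 characters left out ...]
nan nan] col [230. 232. 231.]
 px 143 260 40 (array([405.1, 401.5]), array([10.3, 32.1]), 0.379) z [29.9 33.4 37.3] mean [405.7 401.2  33.7] col [200. 209. 215.]
 px 133 264 76 (array([397.7, 429. ]), array([15.8, 34.3]), 0.293) z [25.4 32.  36.4] mean [396.9 429.2  31.8] col [205. 213. 219.]
orange
 px 257 184 47 (array([598.3,  99.1]), array([ 6.9, 34.6]), 2.082) z [70.4 89.8 95.5] mean [597.8  99.3  86.8] col [ 72. 143. 180.]
 px 156 218 53 (array([511.4, 361. ]), array([10.2, 32.4]), 2.058) z [73.8 88.5 94.6] mean [510.3 360.1  86.3] col [ 72. 143. 181.]
blacktop
 px 206 201 50 (array([554.6, 230.4]), array([ 7.1, 71.4]), 1.9) z [82.9 86.5 91. ] mean [554.6 231.8  86.6] col [52. 49. 50.]
```

View pics/c0.png

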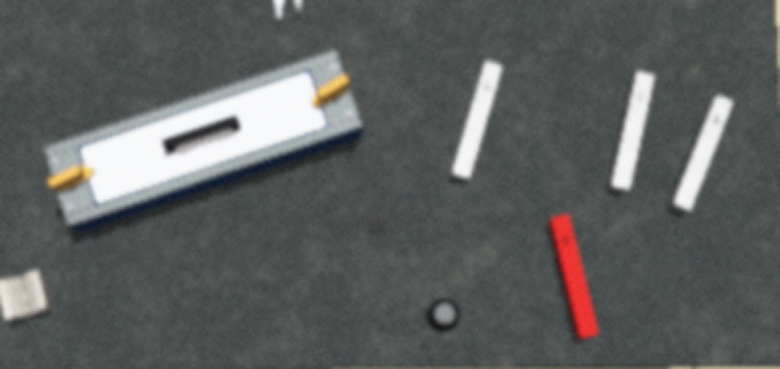

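The crop confirms three white steel bars and a red look-alike; the buttons are at both ends of the stand. First I go above the left button.

Request:
{"fn": "step_arm", "kwargs": {
  "series": [45,-22,0,-0.1,0,45,-22,0,-0.1,0,45,-22,0,-0.1,0,45,-22,0,-0.1,0,45,-22,0,-0.1,0,45,-22,0,-0.1,0,42,-20,0,-0.1,0,0,0,-40,0,0.3,0,0,0,0,0.3],
  "squeeze": 15
}}

```text
clock: 1.27
eef_pos: [509.9, 359.9, 187.5]
eef_rot: [-3.136, 0.0, 2.071]
wrist_force: [-0.8, 0.6, 0.5]
finger_gap: 78.0
finger_force: 0.0
```

```bash
cat > look.py <<'E'
from h import *
import sys
s=manip.read_state(); yaw=s['eef_rot'][2]
print('t',round(s['clock'],2),'pos',s['eef_pos'].round(1),'theta',round((yaw-np.pi/2+np.pi)%(2*np.pi)-np.pi,3),'F',s['wrist_force'].round(1),'gap',round(s['finger_gap'],1),'q6',round(s['joints'][5],2),'rot',s['eef_rot'].round(3))
E
python3 - <<'E'
from look import *
p,d,w=cam('wrist'); cv2.imwrite('pics/w1.png',p); z=w[...,2]
hsv=cv2.cvtColor(p,cv2.COLOR_BGR2HSV)
for mm,P in comps((hsv[...,1]>120)&(hsv[...,0]>8)&(hsv[...,0]<30)&(z>84)&(z<100),w,40): print(rect(P[:,:2]),np.median(P,0),len(P))
for mm,P in comps((z>64)&(z<76),w,80): print('tongue?',rect(P[:,:2]),np.median(P,0),len(P))
E
```

```text
t 1.27 pos [509.9 359.9 187.5] theta 0.5 F [-0.8  0.6  0.5] gap 78.0 q6 0.06 rot [-3.136  0.     2.071]
(array([511.6, 366. ]), array([10. , 33.6]), 2.02) [511.04108788 366.97552357  89.9979735 ] 635
tongue? (array([508.1, 359.4]), array([ 2.1, 37.1]), 2.008) [507.72262951 359.58793816  66.14311116] 117
tongue? (array([542.7, 269.6]), array([ 5.9, 12.8]), 0.762) [543.27754189 270.72824094  70.07254048] 120
```

View pics/w1.png

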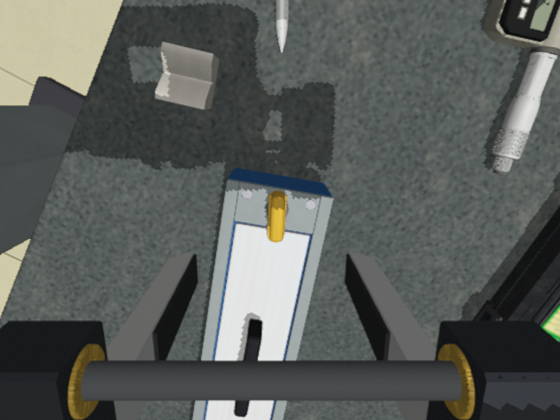

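```bash
python3 - <<'E'
from look import *
def wing(n,roi=None):
    p,d,w=cam(n); z=w[...,2]; hsv=cv2.cvtColor(p,cv2.COLOR_BGR2HSV)
    for mm,P in comps((hsv[...,1]>120)&(hsv[...,0]>8)&(hsv[...,0]<30)&(z>80)&(z<100)&(w[...,0]<640),w,12): print(n,rect(P[:,:2]),np.median(P,0).round(1),len(P))
    if n!='wrist':
        for mm,P in comps((z>50)&(z<110)&(w[...,1]<420)&(w[...,1]>40)&(w[...,0]<660)&(w[...,0]>440),w,200): print(n,'stand',rect(P[:,:2]))
    print(n,'table',np.nanmedian(z[(np.abs(z)<15)]))
wing('wrist');wing('top');wing('scene')
E
```

```text
t 1.32 pos [510.3 360.7 189.9] theta 0.501 F [ 0.  -0.4  0.8] gap 73.4 q6 0.06 rot [-3.139  0.     2.072]
wrist (array([511.4, 366.2]), array([10. , 32.9]), 2.019) [510.7 367.5  89.9] 639
wrist table -1.0231239589173526
top (array([599.8,  98.6]), array([ 8.6, 32.7]), 2.088) [598.9  97.7  90.2] 50
top stand (array([561.8, 215. ]), array([ 86. , 278.2]), 1.901)
top table 0.42518586159837923
scene (array([510.7, 361.8]), array([ 9.7, 35.1]), 2.153) [510.9 359.2  88.6] 39
scene (array([600.1,  98.3]), array([12.1, 34.1]), 2.029) [599.8  94.8  89.3] 56
scene stand (array([557.6, 231.8]), array([ 89.2, 317.1]), 1.899)
scene table 3.589026844835246
```

The wrist view shows the brass wing at (277,215); combining the views its centre is about (511,363) with its axis at 2.02. I descend, grip and check the force.

Request:
{"fn": "step_arm", "kwargs": {
  "series": [1,3,-25,-0.05,0.5,0,0,-25,0,0.5,0,0,-25,0,0.6,0,0,-22,0,0.6,0,0,0,0,0.7,0,0,0,0,0.9,0,0,0,0,0.9,0,0,0,0,1,0,0,0,0,1],
  "squeeze": 15
}}

```text
clock: 2.6
eef_pos: [511.8, 364.0, 94.8]
eef_rot: [3.141, -0.0, 2.022]
wrist_force: [-3.4, -0.9, 6.1]
finger_gap: 9.9
finger_force: 15.0
```

Request:
{"fn": "step_arm", "kwargs": {
  "series": [0,0,0,0.12,1,0,0,0,0.12,1,0,0,0,0.12,1,0,0,0,0.12,1,0,0,0,0.12,1,0,0,0,0.12,1,0,0,0,0.12,1,0,0,0,0.12,1,0,0,0,0.12,1,0,0,0,0.12,1,0,0,0,0.12,1,0,0,0,0.12,1,0,0,0,0,1]
}}

```text
clock: 4.22
eef_pos: [512.4, 365.3, 94.9]
eef_rot: [3.139, 0.004, -2.819]
wrist_force: [1.6, 9.1, 0.1]
finger_gap: 9.7
finger_force: 15.0
```

```bash
python3 - <<'E'
from look import *
print(s['moment'].round(2))
E
```

```text
t 4.22 pos [512.4 365.3  94.9] theta 1.893 F [1.6 9.1 0.1] gap 9.7 q6 -1.33 rot [ 3.139  0.004 -2.819]
[ 1.74 -0.4   0.02]
```

Left button is at its stop (1.57). Now the right one.

Request:
{"fn": "step_arm", "kwargs": {
  "series": [0,0,0,0,0.4,0,0,0,0,0.4,0,0,50,0,0.4,0,0,40,-0.14,0.4,10,-30,0,-0.14,0.4,10,-30,0,-0.14,0.4,10,-30,0,-0.14,0.4,10,-30,0,-0.14,0.4,10,-30,0,-0.14,0.4,10,-30,0,-0.14,0.4,10,-30,0,-0.14,0.4,10,-30,0,-0.14,0.4,8,-26,0,-0.13,0.4,0,0,0,0,0.4]
}}

```text
clock: 5.98
eef_pos: [600.0, 96.3, 183.5]
eef_rot: [-3.141, 0.0, 2.069]
wrist_force: [0.3, 0.9, -0.2]
finger_gap: 56.2
finger_force: 0.0
```

```bash
python3 - <<'E'
from look import *
for n in ('wrist','top'):
    p,d,w=cam(n); z=w[...,2]; hsv=cv2.cvtColor(p,cv2.COLOR_BGR2HSV)
    for mm,P in comps((hsv[...,1]>120)&(hsv[...,0]>8)&(hsv[...,0]<30)&(z>80)&(z<100)&(w[...,0]<640),w,12): print(n,rect(P[:,:2]),np.median(P,0).round(1),len(P))
E
```

```text
t 5.97 pos [600.   96.3 183.5] theta 0.498 F [ 0.3  0.9 -0.2] gap 56.2 q6 -0.4 rot [-3.141  0.     2.069]
wrist (array([601.6, 100.4]), array([10. , 34.3]), 2.113) [600.6 102.4  90. ] 660
top (array([511.5, 361.7]), array([ 8.4, 32.7]), 0.29) [511.9 361.6  90.8] 47
```

Request:
{"fn": "step_arm", "kwargs": {
  "series": [1,3,-25,0.04,0.5,0,0,-25,0,0.5,0,0,-25,0,0.6,0,0,-15,0,0.6,0,0,0,0,0.7,0,0,0,0,0.9,0,0,0,0,1,0,0,0,0,1]
}}

```text
clock: 7.08
eef_pos: [600.8, 100.6, 94.4]
eef_rot: [-3.142, 0.0, 2.112]
wrist_force: [-4.7, -1.8, 6.6]
finger_gap: 9.5
finger_force: 15.0
```

Request:
{"fn": "step_arm", "kwargs": {
  "series": [0,0,0,0.12,1,0,0,0,0.12,1,0,0,0,0.12,1,0,0,0,0.12,1,0,0,0,0.12,1,0,0,0,0.12,1,0,0,0,0.12,1,0,0,0,0.12,1,0,0,0,0.12,1,0,0,0,0.12,1,0,0,0,0.12,1,0,0,0,0.04,1,0,0,0,0,1]
}}

```text
clock: 8.7
eef_pos: [600.5, 99.8, 94.4]
eef_rot: [-3.14, -0.001, -2.811]
wrist_force: [-8.0, -6.8, 7.8]
finger_gap: 10.0
finger_force: 15.0
```

```bash
python3 - <<'E'
from look import *
print(s['moment'].round(2))
E
```

```text
t 8.7 pos [600.5  99.8  94.4] theta 1.901 F [-8.  -6.8  7.8] gap 10.0 q6 -1.8 rot [-3.140e+00 -1.000e-03 -2.811e+00]
[-1.35  1.49 -0.06]
```

Both buttons aside. Now to the handle.

Request:
{"fn": "step_arm", "kwargs": {
  "series": [0,0,0,0,0.4,0,0,0,0,0.4,0,0,50,0,0.4,0,0,40,-0.14,0.4,-4,13,0,-0.14,0.4,-4,13,0,-0.14,0.4,-4,13,0,-0.14,0.4,-4,13,0,-0.14,0.4,-4,13,0,-0.14,0.4,-4,13,0,-0.14,0.4,-4,13,0,-0.14,0.4,-4,13,0,-0.14,0.4,-4,13,0,-0.14,0.4,-8,15,0,-0.17,0.4,0,0,0,0,0.4,0,0,0,0,0.4]
}}

```text
clock: 10.7
eef_pos: [557.0, 232.4, 183.5]
eef_rot: [3.141, 0.0, 1.906]
wrist_force: [0.1, 0.2, -0.6]
finger_gap: 56.5
finger_force: 0.0
```

```bash
python3 - <<'E'
from look import *
p,d,w=cam('wrist'); z=w[...,2]; cv2.imwrite('pics/w2.png',p)
for mm,P in comps((z>81)&(z<95)&(p.max(2)<90),w,80): print('handle',rect(P[:,:2]),np.median(P,0).round(1),len(P))
for mm,P in comps((p.min(2)>190)&(z>50)&(z<70),w,200): print('plate',rect(P[:,:2]),np.median(P,0).round(1),len(P))
E
```

```text
t 10.7 pos [557.  232.4 183.5] theta 0.335 F [ 0.1  0.2 -0.6] gap 56.5 q6 -0.0 rot [3.141 0.    1.906]
handle (array([556.9, 233.6]), array([11.3, 79.1]), 1.899) [555.5 237.2  85.6] 1693
plate (array([530.5, 325.5]), array([50.2, 50.4]), 1.902) [530. 329.  58.] 4588
plate (array([574.3, 182. ]), array([ 59. , 136.1]), 1.897) [577.3 177.6  57.9] 9053
```

View pics/w2.png

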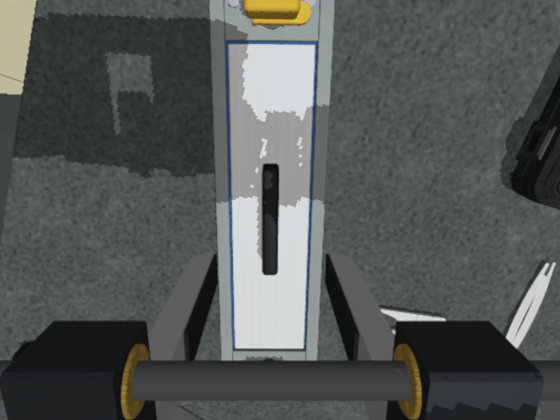

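The button tongue (275,15) is clear of the cover, and the handle (270,220) sits under the TCP. I grip and lift.

Request:
{"fn": "step_arm", "kwargs": {
  "series": [0,0,-25,-0.01,0.5,0,0,-25,0,0.5,0,0,-25,0,0.6,0,0,-17,0,0.6,0,0,0,0,0.7,0,0,0,0,0.9,0,0,0,0,1,0,0,0,0,1,0,0,0,0,1,0,0,5,0,1,0,0,10,0,1,0,0,15,0,1,0,0,30,0,1,0,0,30,0,1,0,0,0,0,1],
  "squeeze": 35
}}

```text
clock: 12.62
eef_pos: [557.7, 233.1, 184.2]
eef_rot: [3.137, -0.0, 1.892]
wrist_force: [-0.0, -0.6, -3.0]
finger_gap: 11.5
finger_force: 35.0
```

Request:
{"fn": "step_arm", "kwargs": {
  "series": [-20,-8,0,-0.05,1,-25,-10,0,-0.06,1,-25,-10,0,-0.06,1,-25,-10,0,-0.06,1,-25,-10,0,-0.06,1,-18,-5,0,-0.03,1,0,0,-30,0,1,0,0,-40,0,1,0,0,-35,0,1,0,0,-20,0,1,0,0,-10,0,1,0,0,-5,0,1,0,0,-3,0,1,0,0,0,0,1]
}}

```text
clock: 14.38
eef_pos: [419.0, 179.9, 38.8]
eef_rot: [3.141, -0.0, 1.572]
wrist_force: [-0.0, 0.3, -2.4]
finger_gap: 11.5
finger_force: 35.0
```

Request:
{"fn": "step_arm", "kwargs": {
  "series": [0,0,-1.5,0,1,0,0,0,0,1]
}}

```text
clock: 14.62
eef_pos: [419.1, 179.9, 38.4]
eef_rot: [3.141, -0.0, 1.572]
wrist_force: [-6.8, -2.9, 17.6]
finger_gap: 11.7
finger_force: 35.0
```

Touched down. I release and head over to the bars.

Request:
{"fn": "step_arm", "kwargs": {
  "series": [0,0,0,0,0.5,0,0,0,0,0.4,0,0,20,0,0.4,0,0,50,0,0.4,0,0,50,0,0.4,10,-20,30,0.13,0.4,12,-25,0,0.13,0.4,12,-25,0,0.13,0.4,12,-25,0,0.13,0.4,12,-25,0,0.13,0.4,12,-25,0,0.13,0.4,12,-25,0,0.13,0.4,12,-25,0,0.13,0.4,12,-25,0,0.13,0.4,0,0,0,0.1,0.4,0,0,0,0,0.4]
}}

```text
clock: 16.62
eef_pos: [524.8, -40.4, 186.8]
eef_rot: [3.142, -0.0, 2.841]
wrist_force: [-0.5, -0.1, -0.4]
finger_gap: 56.5
finger_force: 0.0
```

```bash
cat > bars.py <<'E'
from look import *
def bars(n):
    p,d,w=cam(n); z=w[...,2]
    for mm,P in comps((z>14)&(z<45)&(w[...,0]<700)&(w[...,1]<60)&(w[...,1]>-420),w,60):
        P=P[P[:,2]>np.nanmedian(P[:,2])-6]; r=rect(P[:,:2]); ys,xs=np.nonzero(mm)
        print(n,'px',int(xs.mean()),int(ys.mean()),r,'z',round(float(np.median(P[:,2])),1),'sat',int(np.ptp(p[mm].mean(0))),'theta',round(r[2]-np.pi/2,3))
    return p,d,w
E
python3 - <<'E'
from bars import *
p,_,w=bars('top'); bars('wrist')
z=w[...,2]; cv2.imwrite('pics/t2.png',p)
for mm,P in comps((z>3)&(z<45)&(w[...,0]<470)&(w[...,1]<340)&(w[...,1]>40),w,60): print('cover',rect(P[:,:2]),np.percentile(P[:,2],[10,50,90]).round(1))
E
```

```text
t 16.62 pos [524.8 -40.4 186.8] theta 1.27 F [-0.5 -0.1 -0.4] gap 56.5 q6 -1.42 rot [ 3.142 -0.     2.841]
top px 372 200 (array([ 567.7, -212.9]), array([ 18.6, 124.3]), 2.881) z 25.8 sat 1 theta 1.31
top px 399 208 (array([ 543.3, -285. ]), array([ 18.8, 125.7]), 2.726) z 25.7 sat 0 theta 1.155
wrist px 249 17 (array([380.6, -11.6]), array([21. , 25.5]), 1.292) z 27.9 sat 3 theta -0.279
wrist px 107 110 (array([ 416. , -144.8]), array([ 18.9, 125. ]), 0.21) z 24.7 sat 194 theta -1.361
wrist px 279 255 (array([580.3, -48.7]), array([ 17.9, 125. ]), 2.846) z 25.0 sat 2 theta 1.275
wrist px 31 282 (array([ 542.4, -282.8]), array([ 20.3, 122.5]), 2.722) z 24.6 sat 2 theta 1.151
wrist px 108 275 (array([ 551.4, -207.4]), array([19.2, 91.7]), 2.892) z 24.7 sat 2 theta 1.321
cover (array([421.1, 179.9]), array([ 66.1, 251.4]), 1.586) [ 3.7  6.3 12.1]
```

View pics/t2.png

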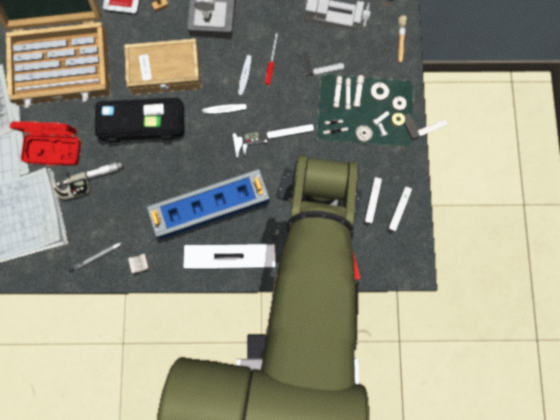

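The cover lies flat at (228,256), the pockets are open, and bars 2 and 3 are unmoved. I grip bar 1 near its robot-side end with a light squeeze so that it can swing upright.

Request:
{"fn": "step_arm", "kwargs": {
  "series": [15,3,-40,0,0.4,0,0,-45,0,0.5,0,0,-45,0,0.5,0,0,-20,0,0.5,0,0,-9,0,0.6,0,0,0,0,0.8,0,0,0,0,1,0,0,0,0,1,0,0,0,0,1],
  "squeeze": 6
}}

```text
clock: 17.85
eef_pos: [540.3, -37.2, 29.0]
eef_rot: [3.141, 0.002, 2.842]
wrist_force: [-0.6, 1.0, 8.2]
finger_gap: 18.3
finger_force: 6.0
```

Request:
{"fn": "step_arm", "kwargs": {
  "series": [1,0,10,0,1,2,-1,10,0,1,3,-1,10,0,1,0,0,0,0,1]
}}

```text
clock: 18.35
eef_pos: [546.3, -39.3, 58.9]
eef_rot: [3.141, 0.001, 2.842]
wrist_force: [-0.0, -0.2, -2.7]
finger_gap: 17.5
finger_force: 6.0
```

```bash
python3 - <<'E'
from look import *
p,d,w=cam('wrist'); cv2.imwrite('pics/w3.png',p)
p,d,w=cam('scene'); cv2.imwrite('pics/s3.png',cv2.resize(p[180:320,200:400],None,fx=3,fy=3))
E
```

```text
t 18.35 pos [546.3 -39.3  58.9] theta 1.271 F [-0.  -0.2 -2.7] gap 17.5 q6 -1.41 rot [3.141e+00 1.000e-03 2.842e+00]
```

View pics/s3.png

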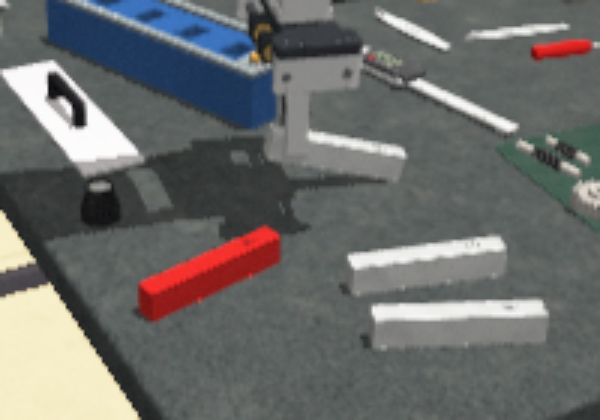

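The bar is pivoting in the pads (px 350,155), with its far end still down. I continue along the arc.

Request:
{"fn": "step_arm", "kwargs": {
  "series": [4,-1,12,0,1,5,-2,13,0,1,7,-2,10,0,1,8,-3,10,0,1,9,-3,8,0,1,9,-3,7,0,1,10,-3,6,0,1,10,-3,5,0,1,12,-4,4,0,1,12,-4,3,0,1,10,-3,6,0,1,0,0,10,0,1,0,0,10,0,1,0,0,0,0,1]
}}

```text
clock: 20.2
eef_pos: [642.0, -70.1, 163.2]
eef_rot: [3.141, 0.002, 2.842]
wrist_force: [1.4, -1.2, -5.3]
finger_gap: 17.8
finger_force: 6.0
```

```bash
python3 - <<'E'
from look import *
p,d,w=cam('scene'); cv2.imwrite('pics/s4.png',cv2.resize(p[120:320,200:450],None,fx=3,fy=3))
E
```

```text
t 20.2 pos [642.  -70.1 163.2] theta 1.271 F [ 1.4 -1.2 -5.3] gap 17.8 q6 -1.44 rot [3.141e+00 2.000e-03 2.842e+00]
```

View pics/s4.png

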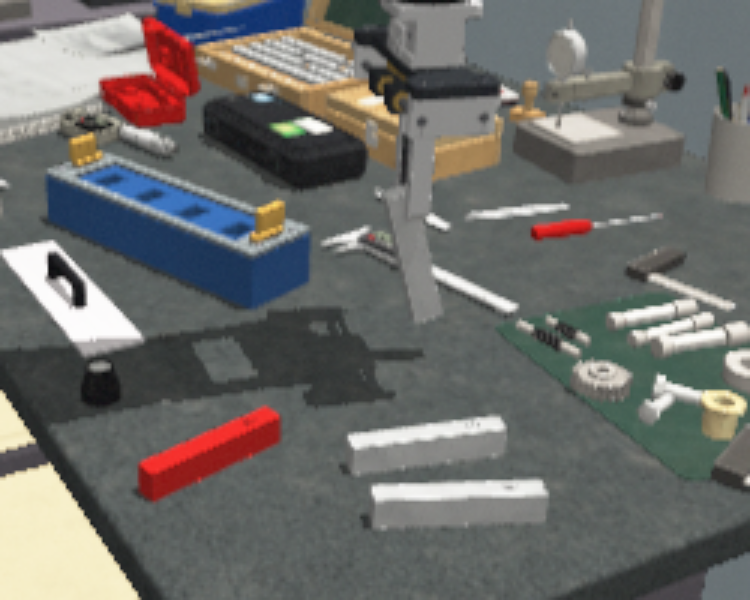

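The bar hangs, tilted about 15–20° with its bottom out. I'll measure the tilt from the depth image so I can straighten it against the table.

```bash
cat > tilt.py <<'E'
from look import *
def tilt():
    t=s['eef_rot'][2]-np.pi/2; v=np.array([np.cos(t),np.sin(t)]); u=np.array([np.sin(t),-np.cos(t)]); T=s['eef_pos']
    for n in ('scene','top'):
        p,d,w=cam(n); r=w[...,:2]-T[:2]; a=r@u; b=r@v; z=w[...,2]
        m=(abs(b)<16)&(abs(a)<75)&(z>4)&(z<T[2]-28); P=np.c_[a[m],z[m],b[m]]
        print(n,'u',u.round(3),len(P),'zmin',P[:,1].min().round(1) if len(P) else '')
        if len(P)<150: continue
        print(rect(P[:,:2]))
        for z0 in np.arange(0,T[2]-28,20):
            q=P[(P[:,1]>=z0)&(P[:,1]<z0+20)]
            if len(q)>8: print(int(z0+10),'u',np.percentile(q[:,0],[3,50,97]).round(1),'v',np.percentile(q[:,2],[5,95]).round(1))
tilt()
E
python3 tilt.py
```

```text
t 20.25 pos [641.7 -70.1 162.5] theta 1.271 F [ 0.4 -0.6 -4.9] gap 18.0 q6 -1.44 rot [3.141e+00 1.000e-03 2.842e+00]
scene u [ 0.955 -0.295] 473 zmin 4.0
(array([ 0.5, 69.2]), array([130.3, 148.9]), 3.142)
10 u [-71.5   4.2  69.6] v [-14.4  14.2]
50 u [ 5.5 16.7 31.2] v [-10.5   2.9]
70 u [ 0.5 13.5 26.7] v [-10.7  -0.5]
90 u [-5.1  7.3 22.4] v [-10.7  -0.3]
110 u [-10.7   2.   16.1] v [-10.7   0.3]
130 u [-15.3  -3.2  12.2] v [-11.1   0.8]
top u [ 0.955 -0.295] 0 zmin
```

It hangs freely at a 15° equilibrium because the pads hold above the centreline. I'll set it down and drag the grip outward to straighten it; the light squeeze limits the forces.

Request:
{"fn": "step_arm", "kwargs": {
  "series": [0,0,-25,0,1,0,0,-15,0,1,0,0,-6,0,1,1,0,-3,0,1,4,-1,-1,0,1,4,-1,-1,0,1,4,-1,0,0,1,4,-1,-1,0,1,4,-2,0,0,1,4,-1,-1,0,1,3,-1,0,0,1,0,0,0,0,1]
}}

```text
clock: 21.85
eef_pos: [670.2, -78.4, 109.4]
eef_rot: [-3.142, 0.001, 2.842]
wrist_force: [-0.3, -2.0, 5.3]
finger_gap: 18.2
finger_force: 6.0
```

```bash
python3 tilt.py
```

```text
t 21.85 pos [670.2 -78.4 109.4] theta 1.271 F [-0.3 -2.   5.3] gap 18.2 q6 -1.44 rot [-3.142e+00  1.000e-03  2.842e+00]
scene u [ 0.955 -0.295] 422 zmin 4.0
(array([ 0.1, 42.7]), array([ 77.4, 149.4]), 3.142)
10 u [-68.5  -9.1  65.1] v [-13.5  13.4]
30 u [-22.9 -12.6   3.2] v [-10.2   4.2]
50 u [-22.8 -11.9   1.5] v [-10.4   1.7]
70 u [-23.2 -12.7   2.8] v [-10.8   3.5]
top u [ 0.955 -0.295] 0 zmin
```

Upright and flush on the table; the bar's centre is 10.2 mm behind the TCP and its underside 109.4 mm below. I clamp firmly and carry it to pocket 3.

Request:
{"fn": "step_arm", "kwargs": {
  "series": [0,0,0,0,1,0,0,0,0,1,0,0,20,0,1,0,0,45,0,1,0,0,45,0,1,-13,38,0,0.07,1,-13,38,0,0.07,1,-13,38,0,0.07,1,-13,38,0,0.07,1,-13,38,0,0.07,1,-13,38,0,0.07,1,-13,38,0,0.07,1,-13,38,0,0.07,1,-10,40,0,0.065,1,0,0,0,0,1,0,0,0,0,1],
  "squeeze": 45
}}

```text
clock: 23.95
eef_pos: [555.6, 265.5, 219.0]
eef_rot: [-3.142, -0.001, -2.817]
wrist_force: [-0.2, -0.0, -4.6]
finger_gap: 17.8
finger_force: 45.0
```

```bash
cat > stand.py <<'E'
from look import *
c0=np.array([556.4,232.5]); yw=0.324
X=np.array([np.cos(yw),np.sin(yw)]); Y=np.array([-X[1],X[0]])
def loc(w): r=w[...,:2]-c0; return r@X, r@Y
if __name__=='__main__':
    for n in ('wrist','top'):
        p,d,w=cam(n); z=w[...,2]; a,b=loc(w); cv2.imwrite(f'pics/{n}_st{int(s["clock"])}.png',p)
        m=(z>50)&(z<64)&(abs(a)<50)&(abs(b)<170)
        if m.sum()>500: print(n,'outline in stand frame',rect(np.c_[a[m],b[m]]),'x',np.percentile(a[m],[.5,99.5]).round(1))
        for mm,P in comps((z<46)&(z>-5)&(abs(a)<24)&(abs(b)<118),w,15):
            q=np.c_[a[mm],b[mm]]; print(n,'hole deep pts',q.min(0).round(1),q.max(0).round(1),mm.sum())
        # mouth by top-surface colour: pocket edges at z~54
        for k,pb in enumerate((-96,-32,32,96)):
            mm=(z>50)&(z<57)&(abs(a)<26)&(abs(b-pb)<28)
            q=np.c_[a[mm],b[mm]-pb]
            if len(q)<60: continue
            mid=abs(q[:,0])<9; midy=abs(q[:,1])<7
            f=lambda v,sgn: np.round(sgn*np.min(sgn*v[sgn*v>4]),1) if (sgn*v>4).any() else None
            print(n,'pocket',k+1,'y edges',f(q[mid,1],-1),f(q[mid,1],1),'x edges',f(q[midy,0],-1),f(q[midy,0],1))
E
python3 stand.py
```

```text
t 23.95 pos [555.6 265.5 219. ] theta 1.896 F [-0.2 -0.  -4.6] gap 17.8 q6 -1.51 rot [-3.142e+00 -1.000e-03 -2.817e+00]
wrist outline in stand frame (array([ 0.6, -0.3]), array([ 84.3, 312.6]), 1.573) x [-41.5  42.1]
wrist hole deep pts [ -13.  -108.5] [ 16.7 -87.8] 781
wrist hole deep pts [-13.2 -44.2] [ 16.7 -21.8] 814
wrist hole deep pts [-12.9  20.3] [ 9.2 43.4] 413
wrist hole deep pts [-13.2  86.6] [ 16.4 107.8] 802
wrist pocket 1 y edges -10.9 11.3 x edges -14.9 16.2
wrist pocket 2 y edges -11.4 11.3 x edges -15.0 16.2
wrist pocket 3 y edges -11.6 11.9 x edges -15.0 None
wrist pocket 4 y edges -11.6 11.1 x edges -15.0 15.9
top outline in stand frame (array([  0.1, -82.6]), array([ 86.4, 150. ]), 1.576) x [-42.6  41.2]
top hole deep pts [  -5.7 -108.9] [ 16.6 -86.2] 93
top hole deep pts [ -7.1 -43. ] [ 17.2 -21.7] 93
top pocket 1 y edges -13.0 10.6 x edges -17.0 14.8
top pocket 2 y edges -13.1 10.3 x edges -16.3 15.0
```

```bash
cat > barpos.py <<'E'
from look import *
from stand import loc
a0,b0=loc(s['eef_pos'][None]); print('tcp in stand',a0.round(1),b0.round(1))
for n in ('scene','wrist'):
    p,d,w=cam(n); z=w[...,2]; a,b=loc(w); T=s['eef_pos'][2]
    for z0 in range(int(T-115),int(T-30),15):
        m=(z>=z0)&(z<z0+15)&(abs(a-a0+10)<30)&(abs(b-b0)<14)
        if m.sum()>10: print(n,z0,'x',np.percentile(a[m],[3,97]).round(1),'y',np.percentile(b[m],[3,97]).round(1),m.sum())
E
python3 barpos.py
```

```text
t 24.05 pos [556.  264.9 219. ] theta 1.895 F [-0.1  0.2 -4.8] gap 17.5 q6 -1.51 rot [-3.142 -0.    -2.818]
tcp in stand [9.9] [30.9]
scene 104 x [-13.6  13.4] y [18.7 36.1] 17
scene 119 x [-14.3   9. ] y [17.9 34.5] 40
scene 134 x [-14.8  10.9] y [19.2 36.3] 46
scene 149 x [-15.2  11.7] y [18.4 37.8] 47
scene 164 x [-14.8  13.4] y [19.2 36.1] 48
scene 179 x [-14.5  11.8] y [18.9 34.1] 44
wrist 104 x [-13.7 -12.9] y [22.3 38.7] 61
wrist 119 x [-13.9 -12.8] y [22.1 39. ] 126
wrist 134 x [-14.  -13.2] y [22.2 38.7] 153
wrist 149 x [-14.2 -13.5] y [22.1 38.7] 183
wrist 164 x [-14.4 -13.5] y [22.1 38.9] 223
wrist 179 x [-14.6 -13.6] y [22.1 38.9] 270
```

Request:
{"fn": "step_arm", "kwargs": {
  "series": [0.3,1.7,-20,0,1,0,0,-20,0,1,0,0,-10,0,1,0,0,-8,0,1,0,0,-8,0,1,0,0,-8,0,1,0,0,-8,0,1,0,0,-8,0,1,0,0,-5,0,1,0,0,-3,0,1,0,0,0,0,1]
}}

```text
clock: 25.52
eef_pos: [556.1, 267.5, 120.8]
eef_rot: [-3.142, -0.0, -2.816]
wrist_force: [0.2, 0.2, -4.8]
finger_gap: 17.5
finger_force: 45.0
```

Going in without contact. Last 3 mm down to the floor, then release and rise.

Request:
{"fn": "step_arm", "kwargs": {
  "series": [0,0,-2,0,1,0,0,-1.5,0,1,0,0,0,0,1]
}}

```text
clock: 25.9
eef_pos: [556.1, 267.5, 117.5]
eef_rot: [3.142, 0.0, -2.816]
wrist_force: [-0.1, 1.0, -4.3]
finger_gap: 17.5
finger_force: 45.0
```

Request:
{"fn": "step_arm", "kwargs": {
  "series": [0,0,0,0,0.65,0,0,0,0,0.65,0,0,0,0,0.65,0,0,30,0,0.65,0,0,50,0,0.65,0,0,20,0,0.65,0,0,0,0,0.65],
  "squeeze": 6
}}

```text
clock: 26.78
eef_pos: [556.5, 267.7, 218.9]
eef_rot: [3.141, 0.003, -2.816]
wrist_force: [-1.5, 0.4, -0.3]
finger_gap: 32.7
finger_force: 0.0
```

```bash
cat > chk.py <<'E'
from look import *
from stand import loc
def chk():
    p,d,w=cam('wrist'); z=w[...,2]; a,b=loc(w)
    for mm,P in comps((z>100)&(z<150)&(abs(a)<40)&(abs(b)<125),w,60):
        print('standing: front x',np.percentile(a[mm],[3,50]).round(1),'y',np.percentile(b[mm],[3,97]).round(1),'top z',np.percentile(z[mm],[50,90,98]).round(1),mm.sum())
if __name__=='__main__': chk()
E
python3 chk.py
```

```text
t 26.77 pos [556.5 267.7 218.9] theta 1.896 F [-1.5  0.4 -0.3] gap 32.7 q6 -1.51 rot [ 3.141e+00  3.000e-03 -2.816e+00]
standing: front x [-12.5  -3.2] y [24.5 41.4] top z [131.8 132.8 133.3] 1240
```

Bar 1 is seated (top at 133 mm). Next, bar 2.

Request:
{"fn": "step_arm", "kwargs": {
  "series": [-3,-40,0,-0.05,0.5,-3,-40,0,-0.05,0.5,-3,-40,0,-0.05,0.5,-3,-40,0,-0.05,0.5,-3,-40,0,-0.05,0.5,-3,-40,0,-0.05,0.5,-3,-40,0,-0.05,0.5,-3,-40,0,-0.05,0.5,-3,-40,0,-0.05,0.5,-3,-40,-10,-0.05,0.5,-3,-40,-10,-0.05,0.5,0,-30,-10,-0.04,0.5,0,0,0,0,0.5,0,0,0,0,0.5]
}}

```text
clock: 28.58
eef_pos: [522.9, -201.7, 186.8]
eef_rot: [3.141, -0.001, 2.878]
wrist_force: [0.1, 0.2, 0.3]
finger_gap: 47.1
finger_force: 0.0
```

```bash
python3 -c "
from bars import *
bars('wrist')"
```

```text
t 28.57 pos [ 522.9 -201.7  186.8] theta 1.307 F [0.1 0.2 0.3] gap 47.1 q6 -1.74 rot [ 3.141e+00 -1.000e-03  2.878e+00]
wrist px 306 63 (array([ 422.4, -143.6]), array([ 18.3, 112.4]), 0.211) z 24.9 sat 165 theta -1.36
wrist px 189 231 (array([ 543.8, -284.1]), array([ 18.4, 125.4]), 2.721) z 24.9 sat 2 theta 1.15
wrist px 272 244 (array([ 567.4, -211.8]), array([ 17.9, 124.4]), 2.885) z 25.0 sat 2 theta 1.314
```

Request:
{"fn": "step_arm", "kwargs": {
  "series": [4,0,-40,0.007,0.5,0,0,-45,0,0.5,0,0,-45,0,0.5,0,0,-20,0,0.5,0,0,-9.5,0,0.6,0,0,0,0,0.8,0,0,0,0,1,0,0,0,0,1,0,0,0,0,1],
  "squeeze": 6
}}

```text
clock: 29.75
eef_pos: [527.6, -202.5, 29.0]
eef_rot: [-3.142, 0.002, 2.884]
wrist_force: [-1.0, 2.5, 7.2]
finger_gap: 17.7
finger_force: 6.0
```

Request:
{"fn": "step_arm", "kwargs": {
  "series": [1,0,10,0,1,2,-1,10,0,1,3,-1,10,0,1,4,-1,12,0,1,5,-1,13,0,1,7,-2,10,0,1,8,-2,10,0,1,9,-2,8,0,1,9,-2,7,0,1,10,-3,6,0,1,10,-3,5,0,1,12,-3,4,0,1,12,-3,3,0,1,10,-3,6,0,1,0,0,10,0,1,0,0,10,0,1,0,0,0,0,1,0,0,0,0,1]
}}

```text
clock: 32.0
eef_pos: [628.8, -229.4, 161.9]
eef_rot: [3.142, -0.0, 2.884]
wrist_force: [-0.0, 0.6, -4.3]
finger_gap: 18.1
finger_force: 6.0
```

```bash
python3 tilt.py
```

```text
t 32.0 pos [ 628.8 -229.4  161.9] theta 1.313 F [-0.   0.6 -4.3] gap 18.1 q6 -1.72 rot [ 3.142 -0.     2.884]
scene u [ 0.967 -0.255] 605 zmin 4.0
(array([ 0.9, 68.9]), array([129.7, 147.4]), 0.0)
10 u [-68.9   4.1  72.5] v [-13.7  14.5]
50 u [12.2 22.8 40. ] v [-9.7  5. ]
70 u [ 5.4 17.8 34. ] v [-10.4   3.4]
90 u [-1.6 12.5 26.6] v [-9.9  3.2]
110 u [-8.2  5.1 20.4] v [-10.2   3.3]
130 u [-14.1  -2.8  13.4] v [-10.1   1.7]
top u [ 0.967 -0.255] 0 zmin
```

Request:
{"fn": "step_arm", "kwargs": {
  "series": [0,0,-25,0,1,0,0,-15,0,1,0,0,-6,0,1,1,0,-3,0,1,4,-1,-1,0,1,4,-1,-1,0,1,4,-1,0,0,1,4,-1,-1,0,1,4,-1,0,0,1,4,-1,-1,0,1,4,-1,0,0,1,4,-1,0,0,1,3,-1,0,0,1,0,0,0,0,1]
}}

```text
clock: 33.85
eef_pos: [665.2, -238.5, 108.7]
eef_rot: [3.142, -0.0, 2.884]
wrist_force: [0.3, -2.0, 1.0]
finger_gap: 18.2
finger_force: 6.0
```

```bash
python3 tilt.py
```

```text
t 33.85 pos [ 665.2 -238.5  108.7] theta 1.313 F [ 0.3 -2.   1. ] gap 18.2 q6 -1.71 rot [ 3.142 -0.     2.884]
scene u [ 0.967 -0.255] 526 zmin 4.0
(array([ 0.7, 42.4]), array([ 76.7, 148.6]), 3.141)
10 u [-66.5  -1.8  74. ] v [-13.3  14. ]
30 u [-23.5 -14.2   1.2] v [-10.5   4.6]
50 u [-23.8 -15.4   1.1] v [-10.3   5.9]
70 u [-24.6 -14.8   0.6] v [-10.3   3.7]
top u [ 0.967 -0.255] 0 zmin
```

Upright. Clamp and carry to pocket 2.

Request:
{"fn": "step_arm", "kwargs": {
  "series": [0,0,0,0,1,0,0,0,0,1,0,0,20,0,1,0,0,45,0,1,0,0,45,0,1,-8,40,0,0.053,1,-8,40,0,0.053,1,-8,40,0,0.053,1,-8,40,0,0.053,1,-8,40,0,0.053,1,-8,40,0,0.053,1,-8,40,0,0.053,1,-8,40,0,0.053,1,-8,40,0,0.053,1,-8,43,0,0.053,1,-8,42,0,0.053,1,0,0,0,0,1,0,0,0,0,1],
  "squeeze": 45
}}

```text
clock: 36.2
eef_pos: [577.1, 206.2, 219.6]
eef_rot: [-3.141, 0.0, -2.817]
wrist_force: [-0.3, 0.5, -4.4]
finger_gap: 17.7
finger_force: 45.0
```

```bash
python3 barpos.py
```

```text
t 36.2 pos [577.1 206.2 219.6] theta 1.896 F [-0.3  0.5 -4.4] gap 17.7 q6 -1.61 rot [-3.141  0.    -2.817]
tcp in stand [11.2] [-31.5]
scene 104 x [-11.4  12. ] y [-42.8 -28. ] 14
scene 119 x [-11.7  13.3] y [-43.5 -25.7] 43
scene 134 x [-13.4  13.7] y [-43.9 -26.4] 49
scene 149 x [-13.6  12.5] y [-44.3 -24.3] 49
scene 164 x [-14.4   8.8] y [-44.3 -25.1] 52
scene 179 x [-15.1  10.8] y [-43.3 -24.3] 47
wrist 104 x [-12.1 -11.5] y [-40.6 -24.7] 61
wrist 119 x [-12.7 -11.6] y [-40.8 -24. ] 114
wrist 134 x [-13.2 -12.2] y [-40.7 -24.1] 132
wrist 149 x [-13.7 -12.9] y [-40.7 -24. ] 163
wrist 164 x [-14.3 -13.3] y [-40.6 -24. ] 205
wrist 179 x [-14.8 -13.8] y [-40.5 -24. ] 245
```

Request:
{"fn": "step_arm", "kwargs": {
  "series": [-0.4,0.2,-20,0,1,0,0,-20,0,1,0,0,-10,0,1,0,0,-8,0,1,0,0,-8,0,1,0,0,-8,0,1,0,0,-8,0,1,0,0,-8,0,1,0,0,-5,0,1,0,0,-4,0,1,0,0,0,0,1]
}}

```text
clock: 37.67
eef_pos: [576.6, 206.7, 119.8]
eef_rot: [3.142, -0.0, -2.816]
wrist_force: [-0.6, 0.3, -3.9]
finger_gap: 17.7
finger_force: 45.0
```

Request:
{"fn": "step_arm", "kwargs": {
  "series": [0,0,-2,0,1,0,0,-1.3,0,1,0,0,0,0,1]
}}

```text
clock: 38.05
eef_pos: [576.8, 206.7, 116.8]
eef_rot: [-3.142, 0.0, -2.816]
wrist_force: [1.2, 0.3, -3.5]
finger_gap: 17.4
finger_force: 45.0
```

Request:
{"fn": "step_arm", "kwargs": {
  "series": [0,0,0,0,0.65,0,0,0,0,0.65,0,0,0,0,0.65,0,0,30,0,0.65,0,0,50,0,0.65,0,0,20,0,0.65,0,0,0,0,0.65],
  "squeeze": 6
}}

```text
clock: 38.92
eef_pos: [577.1, 206.8, 218.1]
eef_rot: [-3.141, 0.003, -2.816]
wrist_force: [-0.6, 1.0, -0.0]
finger_gap: 32.9
finger_force: 0.0
```

```bash
python3 chk.py; python3 -c "
from bars import *
bars('top')"
```

```text
t 38.92 pos [577.1 206.8 218.1] theta 1.896 F [-0.6  1.  -0. ] gap 32.9 q6 -1.61 rot [-3.141e+00  3.000e-03 -2.816e+00]
standing: front x [-11.   -1.9] y [-39.6 -22.8] top z [131.8 132.8 133.4] 1233
standing: front x [-10.6  -0.3] y [24.5 41.7] top z [131.5 132.7 133.3] 1566
t 38.98 pos [576.6 206.7 216.4] theta 1.896 F [ 0.4 -0.2 -0.2] gap 33.1 q6 -1.61 rot [ 3.142  0.    -2.816]
top px 399 208 (array([ 543.3, -285.3]), array([ 19. , 125.4]), 2.728) z 25.8 sat 0 theta 1.157
top px 350 256 (array([ 415.8, -146.4]), array([ 18.7, 124.6]), 0.217) z 26.4 sat 174 theta -1.354
top px 300 270 (array([378.1, -12.6]), array([24. , 25.5]), 2.746) z 28.2 sat 3 theta 1.175
top px 328 388 (array([ 78.2, -79.4]), array([23., 26.]), 1.143) z 16.3 sat 8 theta -0.428
top px 320 393 (array([ 67.6, -58.8]), array([13.5, 36.3]), 0.863) z 18.4 sat 27 theta -0.708
```

Both seated. Last bar next.

Request:
{"fn": "step_arm", "kwargs": {
  "series": [-6,-40,0,-0.062,0.5,-6,-40,0,-0.062,0.5,-6,-40,0,-0.062,0.5,-6,-40,0,-0.062,0.5,-6,-40,0,-0.062,0.5,-6,-40,0,-0.062,0.5,-6,-40,0,-0.062,0.5,-6,-40,0,-0.062,0.5,-6,-40,0,-0.062,0.5,-6,-40,-10,-0.062,0.5,-6,-40,-10,-0.062,0.5,-8,-33,-10,-0.059,0.5,0,0,0,0,0.5,0,0,0,0,0.5]
}}

```text
clock: 40.78
eef_pos: [502.6, -265.7, 185.9]
eef_rot: [3.141, -0.001, 2.726]
wrist_force: [0.2, 0.0, 0.7]
finger_gap: 46.8
finger_force: 0.0
```

```bash
python3 -c "
from bars import *
bars('wrist')"
```

```text
t 40.77 pos [ 502.6 -265.7  185.9] theta 1.156 F [0.2 0.  0.7] gap 46.8 q6 -1.71 rot [ 3.141e+00 -1.000e-03  2.726e+00]
wrist px 372 54 (array([ 425.4, -143.1]), array([ 18.8, 106. ]), 0.21) z 24.9 sat 186 theta -1.361
wrist px 269 244 (array([ 543.5, -284. ]), array([ 17.9, 124.8]), 2.722) z 25.0 sat 2 theta 1.151
```

Request:
{"fn": "step_arm", "kwargs": {
  "series": [2.5,-1.3,-40,-0.004,0.5,0,0,-45,0,0.5,0,0,-45,0,0.5,0,0,-20,0,0.5,0,0,-8,0,0.6,0,0,0,0,0.8,0,0,0,0,1,0,0,0,0,1,0,0,0,0,1],
  "squeeze": 6
}}

```text
clock: 41.95
eef_pos: [505.7, -267.7, 29.7]
eef_rot: [-3.142, 0.002, 2.722]
wrist_force: [-0.5, 3.4, 6.4]
finger_gap: 17.8
finger_force: 6.0
```

Request:
{"fn": "step_arm", "kwargs": {
  "series": [1,0,10,0,1,2,-1,10,0,1,3,-1,10,0,1,4,-2,12,0,1,5,-2,13,0,1,7,-3,10,0,1,7,-3,10,0,1,8,-4,8,0,1,8,-4,7,0,1,9,-4,6,0,1,9,-4,5,0,1,11,-5,4,0,1,11,-5,3,0,1,9,-4,6,0,1,0,0,10,0,1,0,0,10,0,1,0,0,0,0,1,0,0,0,0,1]
}}

```text
clock: 44.2
eef_pos: [598.9, -309.5, 162.5]
eef_rot: [3.142, -0.0, 2.722]
wrist_force: [-0.2, -1.5, -4.6]
finger_gap: 18.1
finger_force: 6.0
```

```bash
python3 tilt.py
```

```text
t 44.2 pos [ 598.9 -309.5  162.5] theta 1.151 F [-0.2 -1.5 -4.6] gap 18.1 q6 -1.68 rot [ 3.142 -0.     2.722]
scene u [ 0.913 -0.408] 666 zmin 4.0
(array([ 0.1, 69.1]), array([130.2, 149.6]), 0.0)
10 u [-66.3   8.8  73.3] v [-14.6  14.5]
50 u [ 8.1 20.4 35.8] v [-9.2  1.4]
70 u [ 2.7 16.9 31. ] v [-9.4 -2.6]
90 u [-3.4  9.5 24.3] v [-9.8  0.2]
110 u [-9.7  4.1 18.1] v [-9.8  1.1]
130 u [-14.6  -1.5  11.9] v [-9.4 -1.4]
top u [ 0.913 -0.408] 5 zmin 4.1
```

Request:
{"fn": "step_arm", "kwargs": {
  "series": [0,0,-25,0,1,0,0,-15,0,1,0,0,-6,0,1,1,0,-3,0,1,4,-2,-1,0,1,4,-2,-1,0,1,4,-2,0,0,1,4,-1,-1,0,1,4,-2,0,0,1,4,-2,-1,0,1,4,-2,0,0,1,2,-1,0,0,1,0,0,0,0,1]
}}

```text
clock: 45.92
eef_pos: [630.3, -323.6, 109.5]
eef_rot: [3.141, 0.0, 2.722]
wrist_force: [1.1, 0.3, 1.0]
finger_gap: 18.2
finger_force: 6.0
```

```bash
python3 tilt.py
```

```text
t 45.92 pos [ 630.3 -323.6  109.5] theta 1.151 F [1.1 0.3 1. ] gap 18.2 q6 -1.68 rot [3.141 0.    2.722]
scene u [ 0.913 -0.408] 588 zmin 4.0
(array([ 1. , 42.8]), array([ 77.5, 147.3]), 3.141)
10 u [-64.5  -6.6  71.4] v [-14.2  12.2]
30 u [-23.5 -13.8   1.8] v [-9.4  4.7]
50 u [-24.3 -13.5   0.7] v [-9.4  4. ]
70 u [-24.3 -14.    0.5] v [-9.7  4.9]
90 u [-24.9 -19.2  -0.4] v [-8.3 -0.2]
top u [ 0.913 -0.408] 0 zmin
```

Request:
{"fn": "step_arm", "kwargs": {
  "series": [0,0,0,0,1,0,0,0,0,1,0,0,20,0,1,0,0,45,0,1,0,0,45,0,1,-3,39,0,0.062,1,-3,39,0,0.062,1,-3,39,0,0.062,1,-3,39,0,0.062,1,-3,39,0,0.062,1,-3,39,0,0.062,1,-3,39,0,0.062,1,-3,39,0,0.062,1,-3,39,0,0.062,1,-3,39,0,0.062,1,-3,39,0,0.062,1,0,39,0,0.062,1,0,0,0,0,1,0,0,0,0,1],
  "squeeze": 45
}}

```text
clock: 48.4
eef_pos: [597.1, 143.9, 220.1]
eef_rot: [-3.141, -0.0, -2.818]
wrist_force: [-0.3, -0.3, -3.8]
finger_gap: 17.7
finger_force: 45.0
```

```bash
python3 barpos.py
```

```text
t 48.4 pos [597.1 143.9 220.1] theta 1.894 F [-0.3 -0.3 -3.8] gap 17.7 q6 -1.72 rot [-3.141 -0.    -2.818]
tcp in stand [10.4] [-96.9]
scene 105 x [-15.4   9. ] y [-107.8  -91.4] 18
scene 120 x [-14.8  10.3] y [-109.3  -91.3] 48
scene 135 x [-14.    9.6] y [-109.3  -92.8] 46
scene 150 x [-14.7  10.4] y [-108.9  -92.4] 49
scene 165 x [-15.5   7.8] y [-109.3  -91.8] 51
scene 180 x [-16.   10.1] y [-108.3  -93. ] 52
wrist 105 x [-14.1 -13.1] y [-105.9  -89.1] 55
wrist 120 x [-14.3 -13.6] y [-105.8  -89.2] 126
wrist 135 x [-14.6 -13.8] y [-105.6  -89.2] 142
wrist 150 x [-14.9 -13.9] y [-105.9  -89. ] 177
wrist 165 x [-15.2 -14.3] y [-105.7  -89.1] 216
wrist 180 x [-15.4 -14.3] y [-105.8  -88.9] 268
```

Request:
{"fn": "step_arm", "kwargs": {
  "series": [0.7,1.8,-20,0.002,1,0,0,-20,0,1,0,0,-10,0,1,0,0,-8,0,1,0,0,-8,0,1,0,0,-8,0,1,0,0,-8,0,1,0,0,-8,0,1,0,0,-5,0,1,0,0,-4,0,1,0,0,0,0,1]
}}

```text
clock: 49.88
eef_pos: [597.8, 146.2, 120.4]
eef_rot: [3.142, -0.0, -2.815]
wrist_force: [-0.1, 0.3, -3.8]
finger_gap: 17.5
finger_force: 45.0
```

Request:
{"fn": "step_arm", "kwargs": {
  "series": [0,0,-2,0,1,0,0,-1.2,0,1,0,0,0,0,1]
}}

```text
clock: 50.25
eef_pos: [597.9, 146.2, 117.6]
eef_rot: [-3.142, 0.0, -2.815]
wrist_force: [0.6, 1.4, -5.1]
finger_gap: 17.5
finger_force: 45.0
```

Request:
{"fn": "step_arm", "kwargs": {
  "series": [0,0,0,0,0.65,0,0,0,0,0.65,0,0,0,0,0.65,0,0,30,0,0.65,0,0,50,0,0.65,0,0,30,0,0.65,-30,40,20,0,0.65,-40,40,0,0,0.65,-40,40,0,0,0.65,0,0,0,0,0.65,0,0,0,0,0.65],
  "squeeze": 6
}}

```text
clock: 51.62
eef_pos: [488.2, 266.1, 247.7]
eef_rot: [-3.141, 0.0, -2.815]
wrist_force: [0.1, 0.1, -0.2]
finger_gap: 33.0
finger_force: 0.0
```

```bash
python3 chk.py; python3 - <<'E'
from h import *
p,d,w=cam('scene'); cv2.imwrite('pics/s9.png',cv2.resize(p[100:320,150:450],None,fx=2.5,fy=2.5))
p,d,w=cam('wrist'); cv2.imwrite('pics/w9.png',p)
E
```

```text
t 51.62 pos [488.2 266.1 247.7] theta 1.897 F [ 0.1  0.1 -0.2] gap 33.0 q6 -1.46 rot [-3.141  0.    -2.815]
standing: front x [-12.5  -3.1] y [-103.   -85.8] top z [128.8 132.5 133.2] 1493
standing: front x [-12.3  -3.8] y [-39.2 -22.1] top z [131.1 132.6 133.2] 1263
standing: front x [-10.9  -4.3] y [27.7 42.7] top z [131.5 132.7 133.2] 868
```

View pics/s9.png

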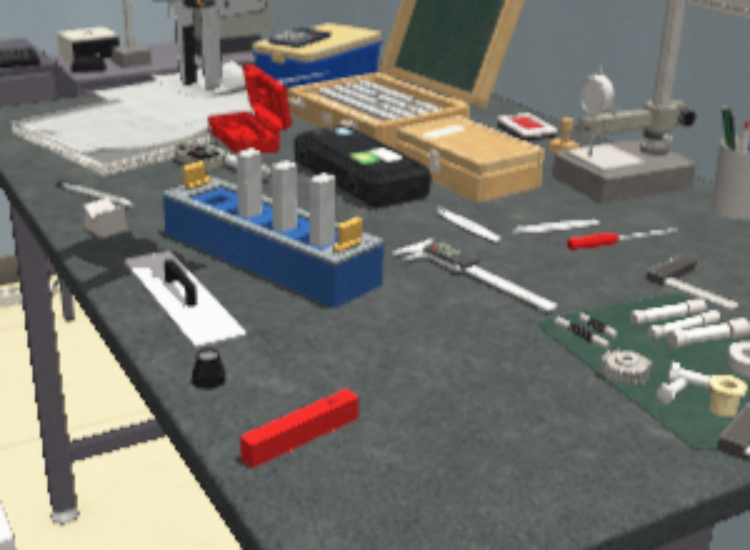

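View pics/w9.png

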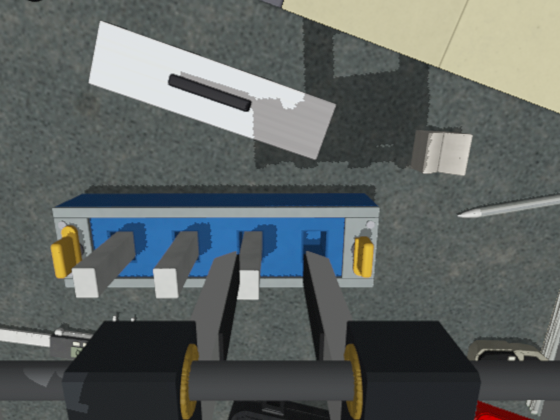

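The final views show the cover flat with its handle up, three bars standing in pockets 1–3 (tops at 133 mm), both buttons aside, and the red bar, loupe and V-block untouched.

```bash
python3 -c "
from cell import manip
print(manip.sign_off())"
```

```text
the job is handed in; nothing more can be done
None
```

I handed the job in at about 52 s: both buttons are turned aside, the cover lies flat on the table with its handle up, and all three bars present stand on the floors of pockets 1–3; the result of the judging was not shown.

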